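# Lift a laundry tablet with tongs and hold it over the soaking bowl

### The job

Pick up the spring tongs, squeeze them closed on the blue laundry tablet and lift it out of its well in the tray. The tablets are caustic and crumble easily: only the tongs may touch the blue one, pinch it gently, and leave the white tablets lying in their wells and the bowl where it stands. Finish still holding the tablet in the tongs, steady above the mouth of the soaking bowl and clear of its rim, ready to be let go later: do not drop it or put anything down.

Things in the scene. Friction and masses are not known exactly. Their poses are not given: they have to be found in the camera images.
- tongs: steel spring tongs with green jaws and thumb rests, lying on their side: the arms open and close in the horizontal plane. 230 mm long with the hanging ring, 100 g, 18 mm high throughout, arms 4 mm thick. Origin: on the underside midway between the thumb rests, near the centre of mass; +x along the middle of the open tongs to the jaws (pivot at x = -90 mm), y to the left arm, z up
- tongs_grip (a point): midway between the two thumb rests (60 mm long, x = -30 to 30 mm), 9 mm above the tongs' underside: where to take hold across both arms. 59 mm over the outsides when open, 44 mm when closed on a tablet (the outsides are then parallel). The spring pushes out with about 3.5 N when open, 5.5 N on a tablet
- tongs_jaws (a point): midway between the open jaws at half height, 90 mm ahead of tongs_grip; the tablet belongs here. Jaws 35 mm long, 18 mm high, flat, 65 mm apart and 85 mm over their backs when open; squeezing the rests by 1 mm closes them by 2 mm. The tongs' frame rides on the right arm; squeezed evenly, both arms swing in alike and the jaws meet in line with the middle of the hand
- tongs_left_arm (a joint): angle by which the tongs are squeezed: 0 open, about 0.17 rad on a tablet, at most 0.35 rad. Each jaw pinches with about half the hand's squeeze beyond the spring force
- blue_tablet: the pressed laundry tablet to lift: round, 34 mm across, 22 mm high, about 30 g, white below with a blue upper half. Origin: centre of its underside, z up. It stands 6 mm deep in one of the tray's three wells (any one), 16 mm above the tray's top. It crumbles if the squeeze of the two jaws on it adds up to more than 30 N (15 N a jaw)
- blue_tablet_center (a point): centre of the blue tablet, 11 mm above its underside
- white_tablet_a: an all-white tablet of the same size in another well; not to be moved. Origin: centre of its underside
- white_tablet_b: the other all-white tablet, in the remaining well; not to be moved. Origin: centre of its underside
- tablet_tray: pale green moulded tray with three round wells, on non-slip feet (it does not move), 78 x 216 mm and 11 mm high at the border (10 mm inside), 244 mm long with its end lips. Origin: centre of its underside; the row of wells runs along its y axis, 68 mm apart, the middle one at the centre. Wells are 40 mm wide and 6 mm deep, with a floor 4 mm above the worktop.
- soak_bowl: white ceramic soaking bowl, standing loose, 170 mm across the rim and 75 mm high, 0.6 kg. Origin: centre of its underside. It stands on the side of the tongs where the tray is not
- soak_bowl_rim (a point): centre of the bowl's mouth, at rim height, 75 mm above the worktop
Not all that is in view belongs to the job. What is shaped like the blue_tablet but orange or turquoise is not meant.

How it is judged:
By the outcome, as a careful person would: the job done as asked, in the order asked, and still so for the second after the job is handed in, while the arm keeps its last pose, push and grip.
It also fails if it takes over 48 s, if anything falls off the work surface, if the arm or the gripper's body presses on something with over 40 N, if the wrist force passes 120 N, or if a joint passes its speed limit or range.

### The arm

A 6-joint arm with a two-finger parallel gripper is mounted at the origin on a cart in front of the work surface, level with it; the furniture and walls round the work are solid. World frame = base frame: x ahead of the robot, y to its left, z up, the work surface at z = 0. Lengths are in m, angles in rad, forces in N, time in s.
With the tool pointing down it reaches from about 0.425 to 0.95 m from the base axis. Payload 3.5 kg.
Tool frame: the origin (TCP) lies at the very end of the fingers, on their centre line; the grasp point (between the pads) lies 19 mm behind it; z points along the fingers, y is the line along which they close (so a half turn about z gives the same grasp; the last joint's range is limited). The gripper opens to 85 mm and grips with 20 to 120 N. Pads are 22 mm wide; open, the fingers measure 114 mm over their backs; the gripper's body (76 mm by 85 mm) begins 54 mm behind the grasp point. The pads swing forward as they close: fully open they stand 13 mm farther back than shut.
Start: joints at [1.07, 0.286, 1.577, -0, 1.279, -0.15], TCP at [0.232, 0.634, 0.231] pointing down, gripper open.
Joint ranges: [-2.77, 2.77], [-0.9, 2.22], [0.21, 2.48], [-1.53, 4.67], [0.24, 2.81], [-2.84, 2.84]. Speed limits (rad/s): [2.79, 2.79, 3.14, 3.14, 3.14, 3.14].

### API

Orientations are given as a unit quaternion [x, y, z, w].
In Python, from plant import get_state, read_camera, sign_off, recognise gives the robot as it stands.
- The arm moves only by the tool arm_command, never from a script. Its argument "steps" is a list of rows, each an object with "translation": the shift along the tool's x, y, z scaled (see below), a list of three; "twist": the turn, a rotation vector about the tool's x, y, z scaled (see below), a list of three; "fingers": the opening, from -1 (shut) to 1 (fully open). In form: [{"translation": [x, y, z], "twist": [rx, ry, rz], "fingers": fingers}, ...]. A call has 1 to 5 rows; each row is the pose to reach, as a shift and turn from the pose commanded when the call began, along the tool's axes at that moment; what a row does not reach only later rows make up. The controller multiplies each number of a shift by 75 cm and each number of a turn by 60 degrees. A row lasts 1/8 s, in which the tool goes at most 62.5 mm and 10.7 degrees, less where a joint would pass 70% of its speed; a pose out of reach is approached as far as the arm can. A call with a number of a shift or a turn outside -1 to 1 is refused whole. A call with a gripper value outside its range is refused whole. The fingers move at their own pace and stop on an object; "grip_force" is the grip in N (left out, the last holds). Time passes only in rows, so rows that repeat a pose let the fingers close. It gives the time, the measured TCP pose, the force, the opening and the grip force at its end, in the units of the state.
- get_state(): the state, without advancing time (a new reading comes with each control period).
- read_camera(name): name is "side" or "top" or "wrist"; returns a dict with "pixels" (384x512x3 uint8, red, green, blue), "K" (3x3 intrinsics, pixels), "k1" (the pictures are not rectified: a ray, as slopes to the right and down, at radius r is drawn at 1 + k1 r^2 times it, then the intrinsics apply), "R" (3x3) and "t" (3): a world point X has camera coordinates R X + t; the wrist camera has in their place "T_tool_cam" (4x4, takes a point from camera to tool coordinates, whose origin is the TCP and whose axes are the flange's). Camera axes: x right, y down, z forward; pixel columns grow to the right and rows downward; lengths in m; the calibration is good to about 2 mm. A picture is of the moment at which its call begins: read the wrist's pose just before it. There is no depth.
- sign_off(): hands the job in; it is judged then, once.
Trained networks look in a picture, given as the dict that the camera call returned (one of the last four; its "shot" number tells which), for a name from the list of things; names that differ only in an ending like _2 or _b are one class to them, and where a whole thing is asked for, a point or a joint stands for the part that bears it (a point fixed in the world has none). Each returns a list of dicts, best first, with "conf" (0 to 1); they miss things now and then, are a little off and sometimes report something else, mostly with a low value. They report only what shows in the picture. A call takes as long as a camera call. They do not tell look-alikes from the thing itself.
- recognise(picture, query): "point" ([row, column] in pixels, amid what is visible of it).
The state is a dict: "time": time; "qpos": joint angles; "dq": joint speeds; "joint_efforts": joint torques, N m; "eef_pos": TCP position; "tcp_rot": TCP orientation; "contact_force": force on the tool from outside, world axes, zero at the start; "wrist_torque": the same for the moment, N m; "opening": opening from 0.0 (shut) to 1.0 (fully open); "finger_force": force on a finger pad.
Only numpy, scipy, OpenCV 4.12 (cv2) and the standard library are available. Lean on these libraries where they do the work, as an engineer would, in place of code of your own. Each camera call takes 0.05 s, during which the arm holds its last target. There are 200 camera calls.

## Working session

There is one attempt and no reset: what is moved stays moved. The work goes in short steps, Python scripts to look and compute and a tool call to move; the robot and the scene stay as the last step left them, time stands still between calls to the robot, and variables do not carry over. Pictures are saved under pics/ and viewed, at most 10 in all, crops included, and the job is handed in when it is done.

Besides the shell and the picture viewer there is one more tool, called as name([rows], argument=value, ...), one row to a line, values as JSON. arm_command: Moves the arm, as the interface text tells. Shifts and turns lie within -1 to 1; 1 stands for 75 cm of shift or 60 degrees of turn. Its arguments: {"type":"object","properties":{"steps":{"type":"array"},"grip_force":{"type":"number"}},"required":["steps"]}

```bash
mkdir -p pics; ls; cat > h.py <<'E'
import numpy as np, cv2
from plant import *
from scipy.spatial.transform import Rotation as Ro
def cam(n):
    s=get_state(); p=read_camera(n)
    if n=="wrist":
        T=np.eye(4);T[:3,:3]=Ro.from_quat(s["tcp_rot"]).as_matrix();T[:3,3]=s["eef_pos"]
        M=np.linalg.inv(T@np.array(p["T_tool_cam"])); p["R"]=M[:3,:3];p["t"]=M[:3,3]
    return p
def D(p): return np.array([p["k1"],0,0,0,0],float)
def ray2z(p,rc,z):
    uv=np.array([[[rc[1],rc[0]]]],float)
    n=cv2.undistortPoints(uv,np.array(p["K"],float),D(p),)[0,0]
    R=np.array(p["R"]);t=np.array(p["t"]); c=-R.T@t; d=R.T@np.array([n[0],n[1],1])
    return c+d*(z-c[2])/d[2]
def proj(p,X):
    R=np.array(p["R"],float); o=cv2.projectPoints(np.array(X,float).reshape(-1,1,3),cv2.Rodrigues(R)[0],np.array(p["t"],float),np.array(p["K"],float),D(p))[0]
    return o[:,0,::-1]
def save(p,n,crop=None,s=1):
    im=p["pixels"][:,:,::-1]
    if crop: im=im[crop[0]:crop[1],crop[2]:crop[3]]
    cv2.imwrite("pics/"+n,cv2.resize(im,None,fx=s,fy=s,interpolation=cv2.INTER_CUBIC))
E
python3 - <<'E'
from h import *
s=get_state();print(s)
for n in("top","side"):
    p=cam(n);save(p,n+"1.png",None,1.5); print(n,p["k1"],-np.array(p["R"]).T@p["t"])
    for q,z in(("tongs",.009),("tongs_grip",.009),("tongs_jaws",.009),("blue_tablet",.026),("white_tablet_a",.026),("tablet_tray",.01),("soak_bowl",.04)):
        for d in recognise(p,q)[:6]: print(q,round(d["conf"],2),np.round(d["point"]),ray2z(p,d["point"],z).round(3))
E
```

```text
pics
{'time': 0.0, 'qpos': array([ 1.07003307e+00,  2.87194988e-01,  1.57819411e+00, -7.26240246e-07,
        1.27859272e+00, -1.49987550e-01]), 'dq': array([-0.00235461,  0.0010665 , -0.00031108, -0.00131679, -0.00148238,
       -0.00055311]), 'joint_efforts': array([-1.25901724e-04, -4.05962920e+01, -2.92631918e+01, -9.36200126e-05,
        5.56736268e-03, -3.82415720e-06]), 'eef_pos': array([0.23159046, 0.63332181, 0.22991837]), 'tcp_rot': array([ 1.74489824e-01,  9.84658253e-01, -1.13201182e-03, -3.81535256e-04]), 'contact_force': array([ 0.15609044,  0.27850681, -0.54679793]), 'wrist_torque': array([-0.03149673,  0.06958576, -0.00234264]), 'finger_force': 0.0, 'opening': 1.0007219216259042}
top -0.029016499365704343 [ 0.45030754 -0.01451143  1.14159313]
tongs 0.64 [173. 271.] [ 0.596 -0.049  0.009]
tongs_grip 0.69 [168. 269.] [ 0.612 -0.043  0.009]
tongs_grip 0.52 [175. 204.] [0.591 0.168 0.009]
tongs_jaws 0.77 [169. 267.] [ 0.609 -0.035  0.009]
blue_tablet 0.65 [205. 143.] [0.495 0.36  0.026]
blue_tablet 0.61 [212. 216.] [0.473 0.129 0.026]
blue_tablet 0.59 [177. 188.] [0.584 0
[... 163 characters left out ...]

tablet_tray 0.92 [180. 195.] [0.577 0.198 0.01 ]
tablet_tray 0.66 [220. 269.] [ 0.445 -0.039  0.01 ]
soak_bowl 0.62 [179. 368.] [ 0.569 -0.354  0.04 ]
side -0.021493921821195264 [0.27598049 0.84239312 0.8024539 ]
tongs 0.83 [215. 254.] [0.522 0.006 0.009]
tongs_grip 0.7 [214. 250.] [0.539 0.005 0.009]
tongs_jaws 0.67 [210. 252.] [ 0.538 -0.016  0.009]
blue_tablet 0.68 [290. 241.] [0.464 0.305 0.026]
blue_tablet 0.59 [313. 225.] [0.479 0.379 0.026]
blue_tablet 0.47 [258. 210.] [0.578 0.229 0.026]
blue_tablet 0.44 [249. 262.] [0.454 0.154 0.026]
white_tablet_a 0.43 [275. 201.] [0.579 0.294 0.026]
tablet_tray 0.6 [267. 210.] [0.574 0.248 0.01 ]
soak_bowl 0.58 [145. 273.] [ 0.567 -0.374  0.04 ]
```

View pics/top1.png

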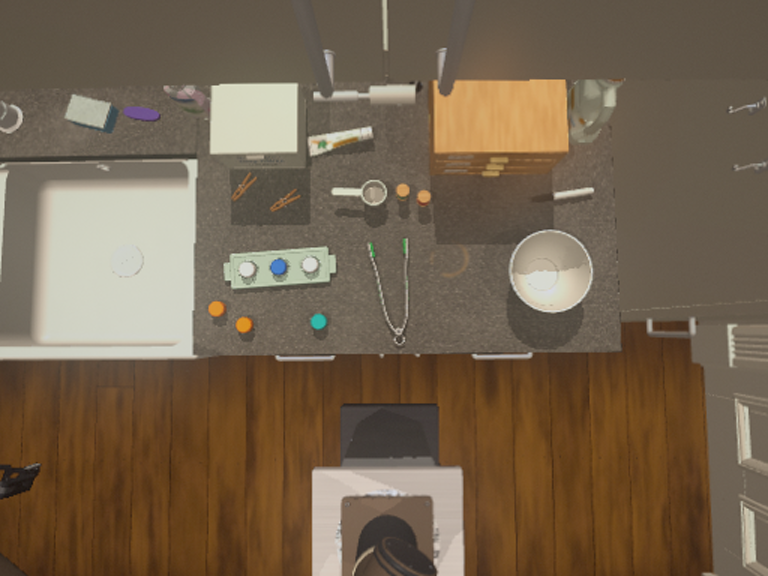

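View pics/side1.png

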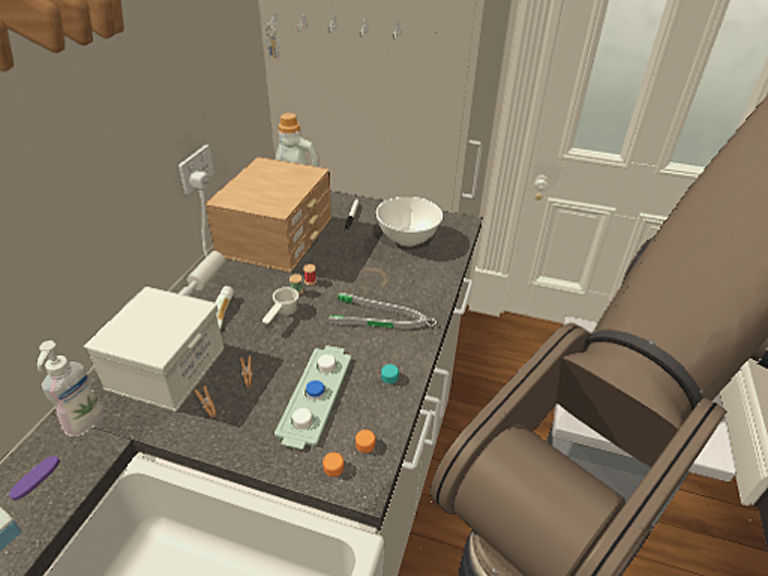

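The top view (1.5× scale) shows the tray at (279,267), the green-jawed tongs from (372,245)/(405,243) to the pivot at (400,340), and the bowl at (550,271). In the side view they are at (315,388), (385,310) and (410,220).

Things that could be taken for the blue tablet, in top-view 1.5× pixels:
- Orange tablets at (216,309) and (244,325).
- A turquoise tablet at (319,321).
- White tablets at (247,269) and (310,264).
- The blue-topped tablet in the middle well at (279,267). This matches the description, so I choose it.

Next I'll check that choice in a close crop and plan the viewing pose.

```bash
cat >> h.py <<'E'
def todelta(target,yaw_y=None,s=None):
    """world target TCP -> scaled tool shift; yaw_y: desired world angle of tool y (deg), tool down"""
    s=s or get_state(); R=Ro.from_quat(s["tcp_rot"])
    print("shift",(R.inv().apply(np.array(target)-s["eef_pos"])/.75).round(4))
    if yaw_y is not None:
        a=np.deg2rad(yaw_y); y=np.array([np.cos(a),np.sin(a),0]); z=np.array([0,0,-1.]); x=np.cross(y,z)
        R2=Ro.from_matrix(np.c_[x,y,z]); print("twist",((R.inv()*R2).as_rotvec(degrees=True)/60).round(4))
E
python3 - <<'E'
from h import *
p=cam("top"); save(p,"crop.png",(140,240,130,290),5)
w=cam("wrist");print(np.array(w["T_tool_cam"]).round(3),w["K"])
todelta([.50,.08,.32],90)
E
```

```text
[[ 0.002 -0.951 -0.309  0.08 ]
 [ 1.     0.001  0.002 -0.   ]
 [-0.001 -0.309  0.951 -0.143]
 [ 0.     0.     0.     1.   ]] [[291.31519928   0.         254.74381131]
 [  0.         291.31519928 190.02554818]
 [  0.           0.           1.        ]]
shift [-0.5895 -0.5707 -0.1182]
twist [ 1.00e-04  0.00e+00 -3.35e-01]
```

View pics/crop.png

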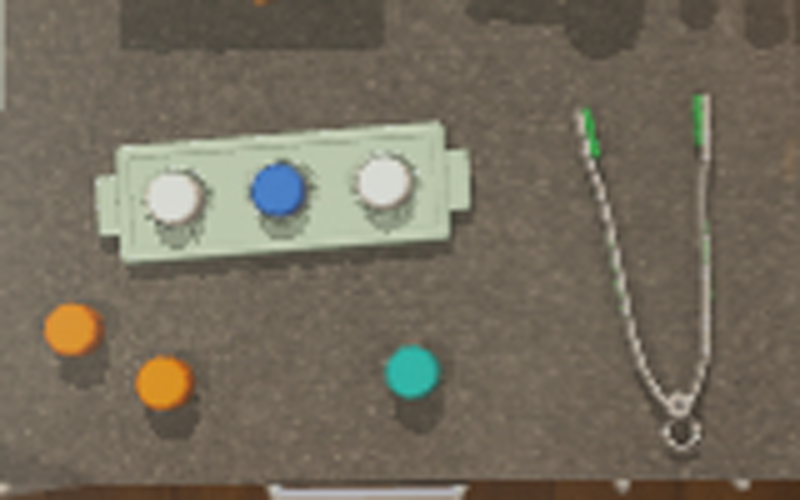

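The crop confirms it: the blue-topped tablet stands in the middle well at crop (279,190). The whites are at (174,197) and (385,182), the orange ones at (72,330) and (163,383), turquoise at (412,372), and the tongs are open with jaws toward +x.

arm_command([
  {"translation": [-0.59,-0.57,-0.06],"twist": [0,0,-0.335],"fingers": 1},
  {"translation": [-0.59,-0.57,-0.06],"twist": [0,0,-0.335],"fingers": 1},
  {"translation": [-0.59,-0.57,-0.06],"twist": [0,0,-0.335],"fingers": 1},
  {"translation": [-0.59,-0.57,-0.06],"twist": [0,0,-0.335],"fingers": 1},
  {"translation": [-0.59,-0.57,-0.06],"twist": [0,0,-0.335],"fingers": 1},
])

```text
time: 1.52
eef_pos: [0.3686, 0.3517, 0.2546]
tcp_rot: [-0.0, 1.0, 0.0, 0.0]
contact_force: [0.9, -0.2, 0.2]
opening: 1.001
finger_force: 0.0
```

```bash
python3 - <<'E'
from h import *
todelta([.50,.06,.25],90)
E
```

```text
shift [-0.175  -0.3891  0.0061]
twist [0.0004 0.0009 0.0004]
```

arm_command([
  {"translation": [-0.175,-0.39,0.005],"twist": [0,0,0],"fingers": 1},
  {"translation": [-0.175,-0.39,0.005],"twist": [0,0,0],"fingers": 1},
  {"translation": [-0.175,-0.39,0.005],"twist": [0,0,0],"fingers": 1},
  {"translation": [-0.175,-0.39,0.005],"twist": [0,0,0],"fingers": 1},
  {"translation": [-0.175,-0.39,0.005],"twist": [0,0,0],"fingers": 1},
])

```text
time: 2.15
eef_pos: [0.4965, 0.0664, 0.2509]
tcp_rot: [0.0, 1.0, 0.0, 0.001]
contact_force: [-0.5, 0.9, -0.8]
opening: 1.006
finger_force: 0.0
```

arm_command([
  {"translation": [0,0,0],"twist": [0,0,0],"fingers": 1},
  {"translation": [0,0,0],"twist": [0,0,0],"fingers": 1},
  {"translation": [0,0,0],"twist": [0,0,0],"fingers": 1},
])

```text
time: 2.52
eef_pos: [0.4954, 0.0697, 0.2505]
tcp_rot: [-0.001, 1.0, 0.0, -0.0]
contact_force: [-0.4, 0.6, 0.6]
opening: 0.999
finger_force: 0.0
```

```bash
cat >> h.py <<'E'
def blobs(p,lo,hi,amin=15):
    h=cv2.cvtColor(p["pixels"],cv2.COLOR_RGB2HSV); m=cv2.inRange(h,lo,hi)
    n,l,st,c=cv2.connectedComponentsWithStats(m)
    return [(st[i,4],c[i][::-1],np.argwhere(l==i)) for i in range(1,n) if st[i,4]>=amin]
E
python3 - <<'E'
from h import *
print(get_state()["eef_pos"],get_state()["tcp_rot"])
p=cam("wrist");np.save("w1.npy",p,allow_pickle=True);save(p,"w1.png",None,1.5)
for nm,lo,hi,z in(("blue",(105,130,60),(125,255,255),.026),("green",(50,150,60),(75,255,255),.018)):
    for a,c,px in blobs(p,lo,hi):
        mn=[ray2z(p,c,z)]+[ray2z(p,px[i],z) for i in(px[:,0].argmin(),px[:,0].argmax(),px[:,1].argmin(),px[:,1].argmax())]
        print(nm,a,c.round(1),*[m[:2].round(4) for m in mn])
for q,z in(("white_tablet_a",.026),("tablet_tray",.01),("soak_bowl",.04)):
    for d in recognise(p,q)[:4]: print(q,round(d["conf"],2),np.round(d["point"]),ray2z(p,d["point"],z).round(3))
E
```

```text
[0.49544549 0.06971406 0.25047007] [-1.01444567e-03  9.99999475e-01  1.36881462e-04 -3.42592942e-05]
blue 418 [219.8 367.7] [0.5782 0.2269] [0.5622 0.2225] [0.5954 0.2252] [0.5741 0.21  ] [0.5771 0.244 ]
green 31 [175.2 211.7] [0.5174 0.013 ] [0.4981 0.0089] [0.5382 0.0166] [0.4981 0.0089] [0.5339 0.0168]
green 51 [240.8 224.5] [0.6151 0.0273] [0.5995 0.0242] [0.63   0.0305] [0.5995 0.0242] [0.6284 0.032 ]
green 97 [243.5 178.4] [ 0.6197 -0.0397] [ 0.603  -0.0389] [ 0.6388 -0.0404] [ 0.6078 -0.0422] [ 0.619  -0.0359]
white_tablet_a 0.97 [218. 414.] [0.575 0.292 0.026]
white_tablet_a 0.91 [222. 317.] [0.582 0.157 0.026]
white_tablet_a 0.33 [181. 177.] [ 0.523 -0.032  0.026]
tablet_tray 0.82 [207. 358.] [0.566 0.218 0.01 ]
soak_bowl 0.8 [216.   4.] [ 0.569 -0.27   0.04 ]
```

View pics/w1.png

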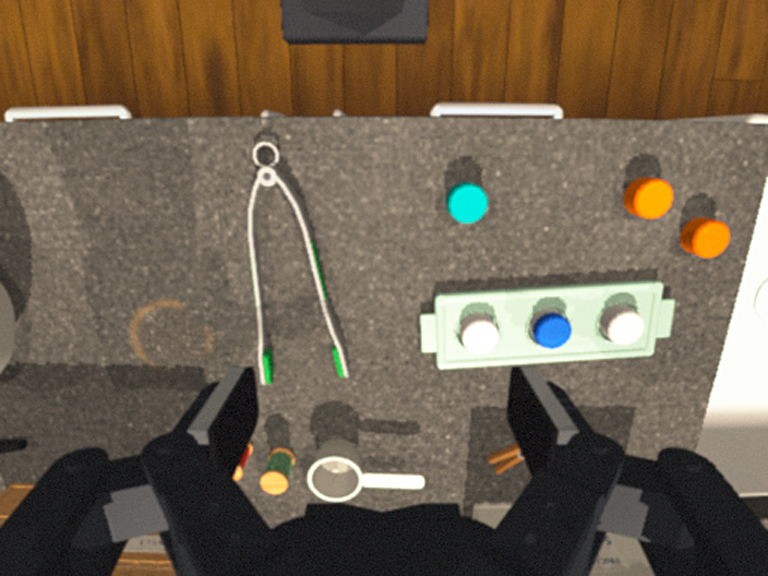

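The wrist view (1.5×) shows the tongs' pivot at (266,176) and the jaws at (266,368) and (340,360). The blue tablet is at (551,330) between whites at (479,334) and (625,325).

```bash
python3 - <<'E'
from h import *
p=np.load("w1.npy",allow_pickle=True).item()
pv=ray2z(p,(176/1.5,266.5/1.5),.018)[:2]; print("pivot",pv)
rest=[ray2z(p,(175,211.7),.018)[:2]]
# jaw tips/inner: use green jaws
L=np.array([.6151,.0273]);Rr=np.array([.6197,-.0397]);m=(L+Rr)/2
d=m-pv;print("dist",np.linalg.norm(d),"yaw",np.degrees(np.arctan2(d[1],d[0])))
n=L-Rr;print("yaw from jaws",np.degrees(np.arctan2(-n[0],n[1])))
print("rings",ray2z(p,(154/1.5,265.5/1.5),.018))
yaw=np.arctan2(d[1],d[0])
for y in(yaw,np.radians(np.degrees(yaw)+1)):
    u=np.array([np.cos(y),np.sin(y)]); g=pv+.09*u;print("grip",g, "rest local",(rest[0]-g)@u,(rest[0]-g)@[-u[1],u[0]])
g=pv+.09*d/np.linalg.norm(d)
# predicted outline overlay
c,s=np.cos(yaw),np.sin(yaw)
def W(x,y,z): return [g[0]+c*x-s*y,g[1]+s*x+c*y,z]
im=p["pixels"].copy()
for x,y in((-30,29.5),(30,29.5),(-30,-29.5),(30,-29.5),(72,32.5),(108,32.5),(72,-32.5),(108,-32.5),(-90,0),(0,0),(90,0),(90,42.5),(90,-42.5)):
    r=proj(p,W(x/1e3,y/1e3,.018))[0]; cv2.drawMarker(im,tuple(int(v) for v in r[::-1].round()),(255,0,0),0,3,1)
q=dict(p,pixels=im); save(q,"ov.png",(90,270,150,250),3)
todelta([g[0],g[1],.08],90+np.degrees(yaw))
E
```

```text
pivot [ 0.44206511 -0.02694727]
dist 0.17655813210436097 yaw 6.748394096044342
yaw from jaws 3.9275766262175025
rings [ 0.42424055 -0.02649185  0.018     ]
grip [ 0.53144156 -0.01637141] rest local -0.010730513238124859 0.030844650177332993
grip [ 0.53124338 -0.01481318] rest local -0.010204272993598435 0.02945650908666846
shift [-0.0475 -0.1146  0.2274]
twist [ 0.      0.0002 -0.1105]
```

View pics/ov.png

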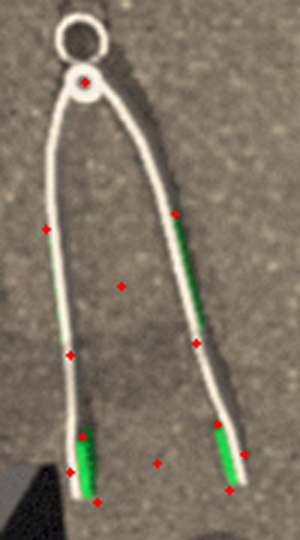

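arm_command([
  {"translation": [-0.0475,-0.115,0.1],"twist": [0,0,-0.11],"fingers": 1},
  {"translation": [-0.0475,-0.115,0.2275],"twist": [0,0,-0.11],"fingers": 1},
  {"translation": [-0.0475,-0.115,0.2275],"twist": [0,0,-0.11],"fingers": 1},
  {"translation": [-0.0475,-0.115,0.2275],"twist": [0,0,-0.11],"fingers": 1},
  {"translation": [-0.0475,-0.115,0.2275],"twist": [0,0,-0.11],"fingers": 1},
])

```text
time: 3.35
eef_pos: [0.5316, -0.0174, 0.08]
tcp_rot: [-0.058, 0.998, 0.0, -0.0]
contact_force: [0.4, -0.5, 0.3]
opening: 1.001
finger_force: 0.0
```

arm_command([
  {"translation": [0,0,0],"twist": [0,0,0],"fingers": 1},
  {"translation": [0,0,0],"twist": [0,0,0],"fingers": 1},
])

```text
time: 3.6
eef_pos: [0.5332, -0.0176, 0.0825]
tcp_rot: [-0.058, 0.998, -0.001, 0.002]
contact_force: [-0.2, 1.1, -0.3]
opening: 1.001
finger_force: 0.0
```

```bash
python3 - <<'E'
from h import *
todelta([.531,-.0158,.001],96.7)
p=cam("wrist");save(p,"w2.png",None,1.5)
for a,c,px in blobs(p,(50,150,60),(75,255,255)): print(a,c.round(1),ray2z(p,c,.018)[:2].round(4))
E
```

```text
shift [0.0031 0.0029 0.1086]
twist [-0.0015  0.0043 -0.0007]
228 [293.  214.9] [ 0.6175 -0.0416]
241 [293.3 293.7] [0.6098 0.0253]
```

View pics/w2.png

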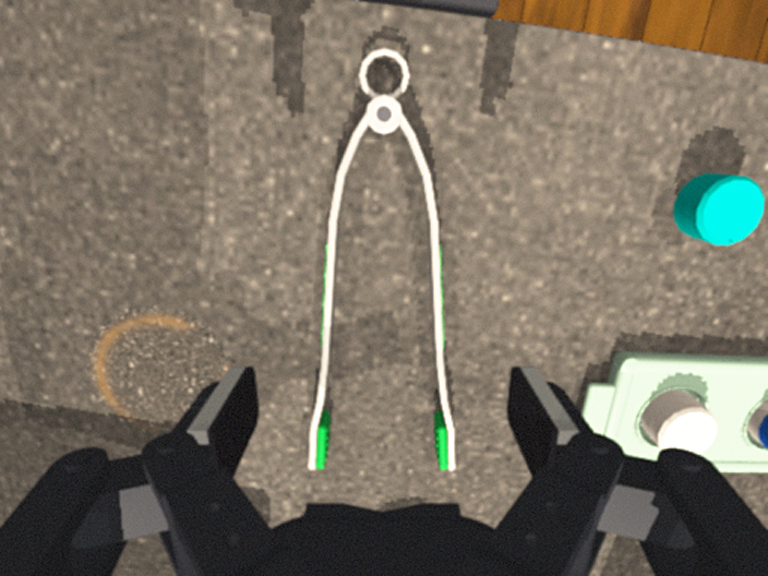

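The wrist view shows the tongs centred and parallel to the hand: pivot (384,113), rests at rows 245–345, jaws at (320,440) and (442,440). I'll check the grip point along x.

```bash
python3 - <<'E'
from h import *
p=cam("wrist"); s=get_state(); print(s["eef_pos"],s["tcp_rot"])
for r,c in((113,384),(245,384),(345,384),(410,384),(470,384)):
    X=ray2z(p,(r/1.5,c/1.5),.018); print((X[:2]).round(4),"ahead of TCP (mm):",((X-s["eef_pos"])[:2]@[np.cos(.1178),np.sin(.1178)]*1e3).round(1),"left",((X-s["eef_pos"])[:2]@[-np.sin(.1178),np.cos(.1178)]*1e3).round(1))
E
```

```text
[ 0.53253369 -0.01762109  0.08162561] [-5.79286644e-02  9.98319450e-01 -4.24063221e-04  1.53832609e-03]
[ 0.441  -0.0273] ahead of TCP (mm): -92.0 left 1.1
[ 0.5006 -0.0202] ahead of TCP (mm): -32.0 left 1.2
[ 0.5536 -0.0139] ahead of TCP (mm): 21.3 left 1.3
[ 0.593  -0.0091] ahead of TCP (mm): 61.0 left 1.3
[ 0.6338 -0.0043] ahead of TCP (mm): 102.2 left 1.4
```

arm_command([
  {"translation": [0.004,0.0015,0.06],"twist": [0,0,0],"fingers": 1},
  {"translation": [0.004,0.0015,0.095],"twist": [0,0,0],"fingers": 1},
  {"translation": [0.004,0.0015,0.104],"twist": [0,0,0],"fingers": 0.6},
  {"translation": [0.004,0.0015,0.104],"twist": [0,0,0],"fingers": 0.5},
  {"translation": [0.004,0.0015,0.104],"twist": [0,0,0],"fingers": 0.45},
], grip_force=20)

```text
time: 4.32
eef_pos: [0.5298, -0.0173, 0.0034]
tcp_rot: [-0.058, 0.998, -0.0, 0.001]
contact_force: [0.8, -0.7, 0.9]
opening: 0.729
finger_force: 0.0
```

arm_command([
  {"translation": [0,0,0],"twist": [0,0,0],"fingers": 0.4},
  {"translation": [0,0,0],"twist": [0,0,0],"fingers": 0.4},
  {"translation": [0,0,0],"twist": [0,0,0],"fingers": 0.36},
  {"translation": [0,0,0],"twist": [0,0,0],"fingers": 0.36},
])

```text
time: 4.82
eef_pos: [0.5301, -0.0175, 0.0037]
tcp_rot: [-0.058, 0.998, -0.001, 0.002]
contact_force: [-0.7, -0.6, 5.9]
opening: 0.679
finger_force: 5.5
```

```bash
python3 - <<'E'
from h import *
for i in range(3):
    s=get_state();p=cam("wrist");print(s["eef_pos"],s["contact_force"],s["finger_force"],s["opening"]*85)
save(p,"w3.png",None,1.5)
E
```

```text
[ 0.53008921 -0.0174917   0.00368826] [-0.65834951 -0.55089231  5.93216398] 5.510808888939209 57.73900902125231
[ 0.53010514 -0.01752395  0.00368603] [-0.51391931 -0.08941322  6.4301421 ] 5.5115001916419715 57.82072598074542
[ 0.53009997 -0.01748438  0.00370098] [-0.77863282 -0.62786904  6.42275701] 5.5116987659130245 57.54731554612757
```

View pics/w3.png

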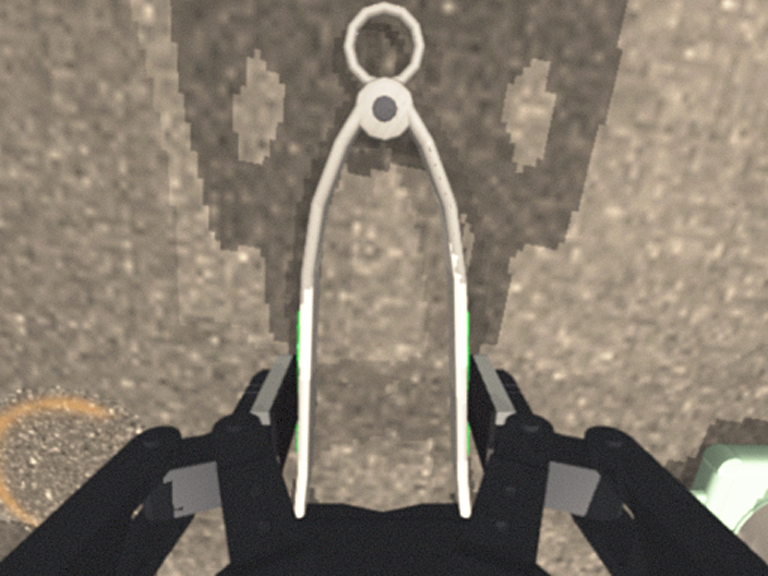

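Closed on the rests, opening 57.7 mm; the view shows both pads on the green rests at (297,400) and (469,400), with symmetric arms. Next I squeeze to about 56 mm and lift.

arm_command([
  {"translation": [0,0,0],"twist": [0,0,0],"fingers": 0.32},
  {"translation": [0,0,0],"twist": [0,0,0],"fingers": 0.32},
  {"translation": [0,0,-0.02],"twist": [0,0,0],"fingers": 0.32},
  {"translation": [0,0,-0.06],"twist": [0,0,0],"fingers": 0.32},
  {"translation": [0,0,-0.12],"twist": [0,0,0],"fingers": 0.32},
])

```text
time: 5.6
eef_pos: [0.5266, -0.0166, 0.0915]
tcp_rot: [-0.058, 0.998, 0.001, -0.002]
contact_force: [1.6, -0.4, -0.9]
opening: 0.661
finger_force: 3.6
```

arm_command([
  {"translation": [0,0,0],"twist": [0,0,0],"fingers": 0.32},
  {"translation": [0,0,0],"twist": [0,0,0],"fingers": 0.32},
])

```text
time: 5.85
eef_pos: [0.5278, -0.0169, 0.0915]
tcp_rot: [-0.058, 0.998, 0.0, -0.0]
contact_force: [0.4, 0.4, -1.1]
opening: 0.663
finger_force: 3.5
```

```bash
python3 - <<'E'
from h import *
s=get_state();print(s["eef_pos"],s["contact_force"],s["finger_force"],s["opening"]*85)
t=cam("top");sd=cam("side");
for n,p,z in(("top",t,.026),("side",sd,.026)):
    for a,c,px in blobs(p,(105,130,60),(125,255,255),8): print(n,"blue",a,c.round(1),ray2z(p,c,z).round(4))
    for a,c,px in blobs(p,(50,150,60),(75,255,255),4): print(n,"green",a,c.round(1),ray2z(p,c,.104).round(4))
a=t["pixels"]; 
g=cv2.inRange(cv2.cvtColor(a,cv2.COLOR_RGB2HSV),(35,25,100),(75,110,255)); n,l,st,c=cv2.connectedComponentsWithStats(cv2.morphologyEx(g,cv2.MORPH_CLOSE,np.ones((9,9),np.uint8)))
i=1+st[1:,4].argmax(); pts=np.argwhere(l==i); W=np.array([ray2z(t,q,.01)[:2] for q in pts],np.float32)
print("tray",st[i],W.mean(0),cv2.minAreaRect(W))
im=np.hstack([cv2.resize(t["pixels"][100:260,150:350],None,fx=2,fy=3.2),cv2.resize(sd["pixels"][150:310,150:350],None,fx=2,fy=3.2)])
im=np.vstack([cv2.resize(t["pixels"][120:220,170:330],None,fx=3.6,fy=3),cv2.resize(sd["pixels"][130:230,170:330],None,fx=3.6,fy=3)])
save({"pixels":im},"lift.png")
E
```

```text
[ 0.52776123 -0.01686382  0.09152602] [ 0.40767482  0.42071527 -1.08877585] 3.490077488240786 56.344839825732244
top blue 77 [177.6 185. ] [0.5821 0.2276 0.026 ]
side blue 98 [258.6 209.7] [0.5793 0.233  0.026 ]
side green 25 [180.2 229.7] [ 0.6149 -0.0229  0.104 ]
side green 10 [193.8 247.7] [0.54   0.0232 0.104 ]
side green 12 [194.5 260.5] [0.5026 0.0138 0.104 ]
tray [ 149  164   75   29 1506] [0.58247334 0.22341007] ((0.5823760032653809, 0.22752201557159424), (0.07788271456956863, 0.24297934770584106), 3.8440096378326416)
```

View pics/lift.png

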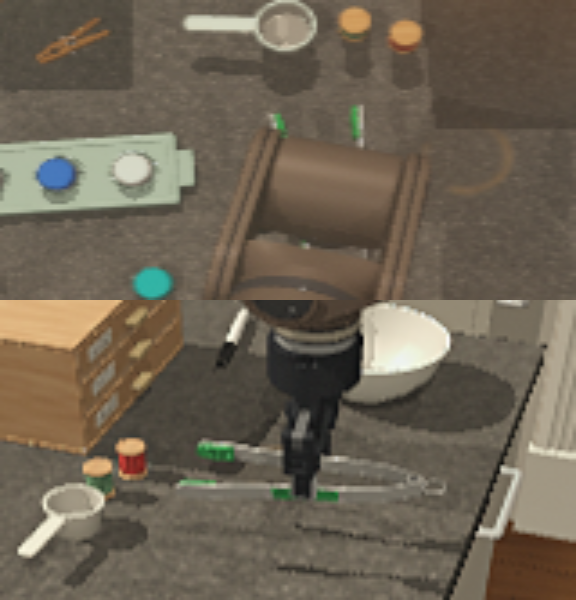

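The tongs are held level: the side crop shows the hand at (304,480) in the middle of the rest at (273–337,493). The tray fit is 78 × 243 mm at 3.8° with the blue tablet at its centre, which matches the given sizes.

```bash
python3 - <<'E'
from h import *
todelta([.490,.2215,.0915],93.8)
E
```

```text
shift [ 0.0125  0.3212 -0.0013]
twist [ 0.001  -0.0032  0.0467]
```

arm_command([
  {"translation": [0.003,0.06,0],"twist": [0,0,0.01],"fingers": 0.32},
  {"translation": [0.005,0.13,0],"twist": [0,0,0.02],"fingers": 0.32},
  {"translation": [0.008,0.2,0],"twist": [0,0,0.03],"fingers": 0.32},
  {"translation": [0.011,0.27,0],"twist": [0,0,0.047],"fingers": 0.32},
  {"translation": [0.0125,0.321,0],"twist": [0,0,0.047],"fingers": 0.32},
])

```text
time: 6.58
eef_pos: [0.4896, 0.2227, 0.0901]
tcp_rot: [-0.034, 0.999, -0.0, -0.002]
contact_force: [-1.2, 0.0, -1.7]
opening: 0.659
finger_force: 3.5
```

arm_command([
  {"translation": [0,0,0],"twist": [0,0,0],"fingers": 0.32},
  {"translation": [0,0,0],"twist": [0,0,0],"fingers": 0.32},
])

```text
time: 6.82
eef_pos: [0.4907, 0.2205, 0.0906]
tcp_rot: [-0.033, 0.999, -0.0, -0.001]
contact_force: [0.2, -0.4, -1.2]
opening: 0.659
finger_force: 3.5
```

```bash
python3 - <<'E'
from h import *
s=get_state();print(s["eef_pos"],s["tcp_rot"],s["contact_force"],s["finger_force"],s["opening"]*85)
todelta([.490,.2215,.03],93.8)
t=cam("top");sd=cam("side");
for n,p in(("top",t),("side",sd)):
    for a,c,px in blobs(p,(105,130,60),(125,255,255),8): print(n,"blue",a,c.round(1),ray2z(p,c,.026).round(4))
    for a,c,px in blobs(p,(50,150,60),(75,255,255),4): print(n,"green",a,c.round(1),ray2z(p,c,.106).round(4))
im=np.vstack([cv2.resize(t["pixels"][120:220,130:290],None,fx=3.6,fy=3),cv2.resize(sd["pixels"][190:290,150:310],None,fx=3.6,fy=3)])
save({"pixels":im},"hover.png")
E
```

```text
[0.49067103 0.22050583 0.09056147] [-3.31762941e-02  9.99448652e-01 -4.42571763e-04 -1.23705296e-03] [ 0.19263162 -0.37644346 -1.18442615] 3.495319474604912 56.04639918493164
shift [0.0006 0.0014 0.0807]
twist [-0.0008 -0.0024  0.    ]
top blue 77 [177.6 185. ] [0.5821 0.2276 0.026 ]
side blue 98 [258.6 209.7] [0.5793 0.233  0.026 ]
side green 22 [231.8 211.8] [0.5788 0.2085 0.106 ]
side green 14 [252.1 230.9] [0.5062 0.2592 0.106 ]
side green 17 [254.1 246.3] [0.4675 0.253  0.106 ]
```

View pics/hover.png

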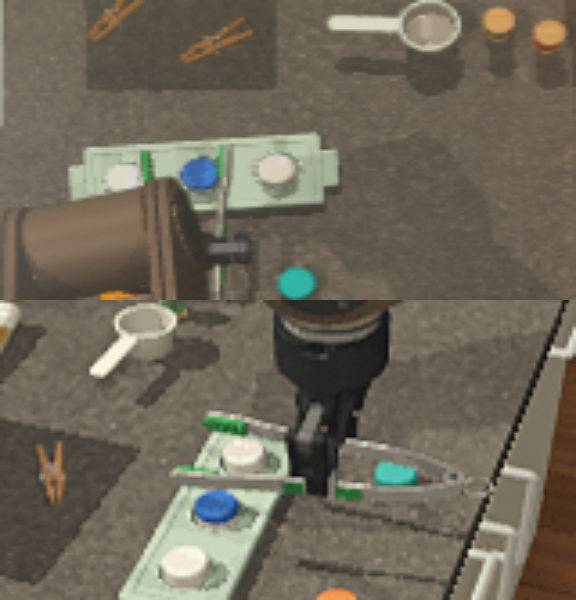

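The top crop shows the left jaw at (147,168), the right jaw at (220,158) and the blue tablet at (200,172), with parallax since the jaws are 0.1 m up. I'll compute the jaws' position.

```bash
python3 - <<'E'
from h import *
p=cam("top");s=get_state()
for a,c,px in blobs(p,(48,110,30),(80,255,255),3): print(a,c.round(1),ray2z(p,c,.098).round(4))
u=np.array([.9978,.0663,0]);v=np.array([-.0663,.9978,0])
J=s["eef_pos"]*[1,1,0]+.09*u
for dy in(.0295,-.0295): print("expect inner jaw px",proj(p,[J+dy*v+[0,0,.105]]),proj(p,[J+dy*v+[0,0,.088]]))
print("expect blue px",proj(p,[[.58,.2275,.026]]))
E
```

```text
10 [173.5 191. ] [0.5856 0.1941 0.098 ]
15 [175.3 170.3] [0.5807 0.2564 0.098 ]
expect inner jaw px [[175.51697566 170.07839671]] [[176.19507095 171.52098224]]
expect inner jaw px [[174.0039242  189.74734869]] [[174.70681611 190.87972959]]
expect blue px [[178.19432729 185.05324893]]
```

arm_command([
  {"translation": [0,0.002,0.03],"twist": [0,0,0],"fingers": 0.32},
  {"translation": [0,0.002,0.06],"twist": [0,0,0],"fingers": 0.32},
  {"translation": [0,0.002,0.072],"twist": [0,0,0],"fingers": 0.32},
  {"translation": [0,0.002,0.072],"twist": [0,0,0],"fingers": 0.32},
])

```text
time: 7.48
eef_pos: [0.4912, 0.2218, 0.0373]
tcp_rot: [-0.032, 0.999, -0.0, -0.001]
contact_force: [-0.1, -0.3, -0.5]
opening: 0.662
finger_force: 3.5
```

```bash
python3 - <<'E'
from h import *
s=get_state();print(s["eef_pos"],s["contact_force"],s["finger_force"],s["opening"]*85)
p=cam("top");sd=cam("side")
for n,q in(("top",p),("side",sd)):
  for a,c,px in blobs(q,(48,110,30),(80,255,255),3): print(n,a,c.round(1),ray2z(q,c,.044).round(4))
im=np.vstack([cv2.resize(p["pixels"][150:210,140:240],None,fx=6,fy=5),cv2.resize(sd["pixels"][210:290,170:290],None,fx=5,fy=3.75)])if 0 else np.vstack([cv2.resize(p["pixels"][155:205,145:225],None,fx=6,fy=6),cv2.resize(sd["pixels"][230:280,180:260],None,fx=6,fy=6)])
save({"pixels":im},"low.png")
E
```

```text
[0.49115892 0.22183202 0.03734184] [-0.13470112 -0.28220306 -0.48345807] 3.52114300156245 56.30579393357284
top 13 [177.5 174.2] [0.5806 0.2582 0.044 ]
side 46 [245.2 213. ] [0.5825 0.1994 0.044 ]
side 7 [260.1 206. ] [0.5794 0.2553 0.044 ]
side 13 [266.2 230.8] [0.5098 0.2534 0.044 ]
side 16 [268.  245.4] [0.4714 0.2469 0.044 ]
```

View pics/low.png

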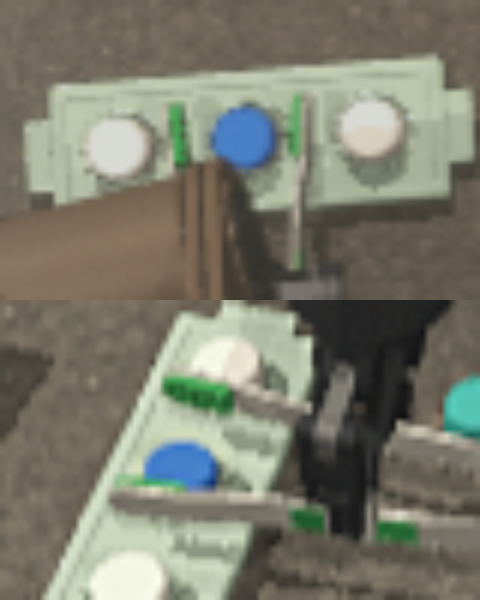

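The top crop shows the blue tablet at (244,137) between the jaws at (180,135) and (296,125). After parallax correction the gaps are about even, 12–13 mm, and the white tablets are clear. I'll lower the last 19 mm.

arm_command([
  {"translation": [0,0,0.012],"twist": [0,0,0],"fingers": 0.32},
  {"translation": [0,0,0.025],"twist": [0,0,0],"fingers": 0.32},
  {"translation": [0,0,0.025],"twist": [0,0,0],"fingers": 0.32},
  {"translation": [0,0,0.025],"twist": [0,0,0],"fingers": 0.32},
])

```text
time: 8.07
eef_pos: [0.4913, 0.2225, 0.0189]
tcp_rot: [-0.033, 0.999, -0.0, -0.0]
contact_force: [0.6, 0.1, -1.6]
opening: 0.66
finger_force: 3.5
```

```bash
cat > m.py <<'E'
from h import *
s=get_state();print(s["eef_pos"],s["contact_force"],s["wrist_torque"],s["finger_force"],s["opening"]*85)
p=cam("top");sd=cam("side")
for n,q in(("top",p),("side",sd)):
  for a,c,px in blobs(q,(48,110,30),(80,255,255),3): print(n,a,c.round(1))
  for a,c,px in blobs(q,(105,130,60),(125,255,255),3): print(n,"blue",a,c.round(1))
E
cat >> m.py <<'E'
# white tablets: bright low-saturation blobs near predicted wells
for q in recognise(p,"white_tablet_a")[:3]: print("white",round(q["conf"],2),np.round(q["point"],1),ray2z(p,q["point"],.026)[:2].round(4))
E
python3 m.py
```

```text
[0.49128987 0.22253109 0.01893671] [ 0.57966212  0.06551734 -1.64741986] [ 0.00664354 -0.01780697  0.03409396] 3.5154795469134115 56.09704720970456
top 15 [178.  175.4]
top blue 75 [177.4 185.1]
side 46 [250.2 213.2]
side 3 [265. 205.]
side 3 [265. 209.]
side 14 [271.1 230.9]
side 15 [272.8 245.7]
side blue 7 [252.7  54.7]
side blue 98 [258.6 209.7]
side blue 3 [258.7  47. ]
white 0.42 [176.6 206. ] [0.5844 0.1602]
white 0.33 [176.8 188.7] [0.5844 0.2158]
```

arm_command([
  {"translation": [0,0,0],"twist": [0,0,0],"fingers": 0.24},
  {"translation": [0,0,0],"twist": [0,0,0],"fingers": 0.18},
  {"translation": [0,0,0],"twist": [0,0,0],"fingers": 0.13},
  {"translation": [0,0,0],"twist": [0,0,0],"fingers": 0.1},
  {"translation": [0,0,0],"twist": [0,0,0],"fingers": 0.1},
], grip_force=20)

```text
time: 8.85
eef_pos: [0.4914, 0.2225, 0.0191]
tcp_rot: [-0.033, 0.999, -0.0, 0.0]
contact_force: [-0.2, -0.0, -1.5]
opening: 0.551
finger_force: 4.8
```

```bash
python3 m.py
```

```text
[0.49140247 0.2224866  0.01911375] [-0.20546445 -0.02121858 -1.52608178] [-0.03596844  0.03315001  0.04987249] 4.813579693436623 46.83085525423912
top 10 [177.5 178. ]
top 10 [176.5 192. ]
top blue 79 [177.5 185.1]
side 35 [251.9 212.4]
side 3 [262. 204.]
side 5 [263. 209.]
side 14 [269.9 232.1]
side 17 [272.6 246.2]
side blue 7 [252.7  54.7]
side blue 95 [257.9 209.8]
side blue 3 [259.3  46. ]
white 0.63 [180.6 163.7] [0.573  0.2962]
white 0.6 [174.5 206.5] [0.5912 0.1586]
```

arm_command([
  {"translation": [0,0,0],"twist": [0,0,0],"fingers": 0.07},
  {"translation": [0,0,0],"twist": [0,0,0],"fingers": 0.04},
  {"translation": [0,0,0],"twist": [0,0,0],"fingers": 0.02},
  {"translation": [0,0,0],"twist": [0,0,0],"fingers": 0.0},
  {"translation": [0,0,0],"twist": [0,0,0],"fingers": -0.03},
], grip_force=20)

```text
time: 9.62
eef_pos: [0.4914, 0.2225, 0.0191]
tcp_rot: [-0.033, 0.999, 0.0, 0.0]
contact_force: [-0.6, -0.9, -0.5]
opening: 0.504
finger_force: 20.4
```

arm_command([
  {"translation": [0,0,0],"twist": [0,0,0],"fingers": -0.1},
  {"translation": [0,0,0],"twist": [0,0,0],"fingers": -0.1},
  {"translation": [0,0,0],"twist": [0,0,0],"fingers": -0.1},
])

```text
time: 10.0
eef_pos: [0.4914, 0.2225, 0.0191]
tcp_rot: [-0.033, 0.999, -0.0, 0.0]
contact_force: [0.3, -0.6, -0.3]
opening: 0.505
finger_force: 20.4
```

```bash
python3 m.py
```

```text
[0.49140847 0.22249576 0.01911892] [ 0.33173024 -0.60063653 -0.31780187] [-0.13351443 -0.06828396 -0.01687851] 20.363918244838715 42.9314031335654
top 10 [177.5 179. ]
top 8 [177.5 191. ]
top blue 75 [177.4 185.1]
side 27 [252.7 212.5]
side 3 [261. 204.]
side 4 [262.  208.5]
side 12 [269.5 232. ]
side 18 [272.2 246. ]
side blue 7 [252.9  54.6]
side blue 89 [257.5 210. ]
side blue 4 [259.   46.5]
```

arm_command([
  {"translation": [0,0,-0.01],"twist": [0,0,0],"fingers": -0.1},
  {"translation": [0,0,-0.03],"twist": [0,0,0],"fingers": -0.1},
  {"translation": [0,0,-0.06],"twist": [0,0,0],"fingers": -0.1},
  {"translation": [0,0,-0.1],"twist": [0,0,0],"fingers": -0.1},
  {"translation": [0,0,-0.14],"twist": [0,0,0],"fingers": -0.1},
])

```text
time: 10.78
eef_pos: [0.4914, 0.2226, 0.126]
tcp_rot: [-0.033, 0.999, 0.0, 0.0]
contact_force: [-1.2, 0.2, -1.5]
opening: 0.502
finger_force: 20.6
```

arm_command([
  {"translation": [0,0,-0.04],"twist": [0,0,0],"fingers": -0.1},
  {"translation": [0,0,-0.04],"twist": [0,0,0],"fingers": -0.1},
  {"translation": [0,0,-0.04],"twist": [0,0,0],"fingers": -0.1},
])

```text
time: 11.15
eef_pos: [0.4907, 0.2224, 0.1534]
tcp_rot: [-0.033, 0.999, -0.0, -0.001]
contact_force: [-0.9, -0.2, -1.9]
opening: 0.508
finger_force: 20.6
```

```bash
python3 m.py; python3 - <<'E'
from h import *
p=cam("top")
# bowl: fit rim at z=.075
im=p["pixels"][140:220,325:405]; h=cv2.cvtColor(im,cv2.COLOR_RGB2HSV); m=cv2.inRange(h,(0,0,130),(179,60,255))
c=max(cv2.findContours(m,cv2.RETR_EXTERNAL,cv2.CHAIN_APPROX_NONE)[0],key=cv2.contourArea)[:,0]
W=np.array([ray2z(p,(r+140,q+325),.075)[:2] for q,r in c],np.float32); print("bowl rim",cv2.minEnclosingCircle(W),cv2.fitEllipse(W))
E
```

```text
[0.49065925 0.22238831 0.15335883] [-0.93310604 -0.2110542  -1.91138434] [-0.06117598  0.0336786  -0.04974094] 20.609827637672424 43.183767588567456
top 13 [170.3 167.6]
top 16 [171.4 181.4]
top blue 101 [172.4 175.1]
side 31 [217.9 210.2]
side 4 [226.  201.5]
side 5 [227. 207.]
side 20 [234.4 231.6]
side 22 [237.  247.1]
side blue 91 [222.5 207.7]
side blue 3 [254.  53.]
white 0.51 [175.5 205. ] [0.588  0.1634]
bowl rim ((0.5620675683021545, -0.33884796500205994), 0.0864298939704895) ((0.5627710819244385, -0.33884793519973755), (0.16726848483085632, 0.16985414922237396), 178.0946807861328)
```

The tablet is out (the blue blob rose with the jaws in both views). The bowl rim fits 169 mm across at (0.5625, −0.339), as given.

```bash
python3 - <<'E'
from h import *
print(get_state()["qpos"])
todelta([.473,-.345,.150],93.8)
E
```

```text
[ 2.36956175e-01  6.81879252e-02  1.97844428e+00  1.03256560e-05
  1.09807261e+00 -1.39971930e+00]
shift [ 0.0729 -0.7531  0.0038]
twist [-0.0005 -0.0029 -0.0004]
```

arm_command([
  {"translation": [0.003,-0.04,0],"twist": [0,0,0.02],"fingers": -0.1},
  {"translation": [0.008,-0.09,0],"twist": [0,0,0.05],"fingers": -0.1},
  {"translation": [0.013,-0.15,0],"twist": [0,0,0.08],"fingers": -0.1},
  {"translation": [0.018,-0.21,0],"twist": [0,0,0.11],"fingers": -0.1},
  {"translation": [0.023,-0.27,0],"twist": [0,0,0.14],"fingers": -0.1},
])

```text
time: 11.98
eef_pos: [0.4869, 0.018, 0.1532]
tcp_rot: [0.041, 0.999, 0.0, -0.001]
contact_force: [0.6, -0.1, -1.7]
opening: 0.506
finger_force: 20.7
```

```bash
python3 - <<'E'
from h import *
s=get_state();print(s["eef_pos"],s["finger_force"],s["opening"]*85)
todelta([.476,-.314,.150],74)
E
```

```text
[0.48690665 0.01800293 0.15324164] 20.721326172351837 42.975006965469376
shift [-0.0215 -0.4424  0.0042]
twist [-0.     -0.0013  0.1889]
```

arm_command([
  {"translation": [-0.003,-0.06,0],"twist": [0,0,0.03],"fingers": -0.1},
  {"translation": [-0.006,-0.12,0],"twist": [0,0,0.06],"fingers": -0.1},
  {"translation": [-0.009,-0.18,0],"twist": [0,0,0.09],"fingers": -0.1},
  {"translation": [-0.012,-0.24,0],"twist": [0,0,0.12],"fingers": -0.1},
  {"translation": [-0.015,-0.3,0],"twist": [0,0,0.15],"fingers": -0.1},
])

```text
time: 12.6
eef_pos: [0.48, -0.2071, 0.1532]
tcp_rot: [0.119, 0.993, 0.0, -0.001]
contact_force: [0.2, 0.5, -0.8]
opening: 0.504
finger_force: 20.7
```

```bash
python3 - <<'E'
from h import *
s=get_state();print(s["eef_pos"],s["finger_force"],s["opening"]*85)
todelta([.476,-.314,.145],74)
E
```

```text
[ 0.48001113 -0.20713167  0.15319535] 20.716319382190704 42.81163785047917
shift [-0.0285 -0.1397  0.0108]
twist [ 0.0005 -0.0013  0.0386]
```

arm_command([
  {"translation": [-0.01,-0.05,0.003],"twist": [0,0,0.01],"fingers": -0.1},
  {"translation": [-0.02,-0.1,0.006],"twist": [0,0,0.03],"fingers": -0.1},
  {"translation": [-0.0285,-0.13,0.01],"twist": [0,0,0.038],"fingers": -0.1},
  {"translation": [-0.0285,-0.14,0.011],"twist": [0,0,0.038],"fingers": -0.1},
  {"translation": [-0.0285,-0.14,0.011],"twist": [0,0,0.038],"fingers": -0.1},
])

```text
time: 13.22
eef_pos: [0.4764, -0.3123, 0.1453]
tcp_rot: [0.138, 0.99, 0.001, -0.001]
contact_force: [1.2, -0.5, -1.8]
opening: 0.502
finger_force: 20.7
```

arm_command([
  {"translation": [0,0,0],"twist": [0,0,0],"fingers": -0.1},
  {"translation": [0,0,0],"twist": [0,0,0],"fingers": -0.1},
  {"translation": [0,0,0],"twist": [0,0,0],"fingers": -0.1},
])

```text
time: 13.6
eef_pos: [0.4769, -0.3124, 0.146]
tcp_rot: [0.138, 0.99, -0.0, 0.0]
contact_force: [0.4, -0.3, -1.0]
opening: 0.513
finger_force: 20.7
```

```bash
python3 m.py; python3 - <<'E'
from h import *
t=cam("top");sd=cam("side")
for q in(t,sd):
  for a,c,px in blobs(q,(105,130,60),(125,255,255),20): print("blue",a,c.round(1),ray2z(q,c,.15).round(4))
for X in([.5625,-.339,.15],[.5625,-.339,.075]): print(proj(t,[X]),proj(sd,[X]))
for q in recognise(t,"soak_bowl")[:1]: print("bowl",q["point"])
im=t["pixels"][140:220,325:405]; h=cv2.cvtColor(im,cv2.COLOR_RGB2HSV); m=cv2.inRange(h,(0,0,130),(179,60,255))
c=max(cv2.findContours(m,cv2.RETR_EXTERNAL,cv2.CHAIN_APPROX_NONE)[0],key=cv2.contourArea)[:,0]
W=np.array([ray2z(t,(r+140,k+325),.075)[:2] for k,r in c],np.float32); print("bowl rim",cv2.minEnclosingCircle(W))
E
```

```text
[ 0.47685202 -0.31237535  0.14603059] [ 0.40426417 -0.27563738 -0.98381712] [-0.02735133  0.05432494 -0.01649354] 20.747392773628235 43.607894551997525
top 13 [175.1 368.2]
top 19 [177.3 381.5]
top blue 101 [176.8 374.6]
side 3 [121. 273.]
side 8 [123.5 278.2]
side 7 [132.3 286. ]
side 14 [135.5 296.1]
side blue 24 [124.  273.9]
side blue 8 [253.1  54.4]
side blue 3 [258.7  47. ]
white 0.45 [182.  165.7] [0.5684 0.2897]
blue 99 [176.9 374.7] [ 0.5639 -0.3382  0.15  ]
blue 25 [123.9 274. ] [ 0.5598 -0.3421  0.15  ]
[[177.38190751 374.98665425]] [[124.14017378 273.01810699]]
[[180.22413609 367.06897838]] [[141.76669791 271.97234718]]
bowl [174.5, 363.4]
bowl rim ((0.5639988780021667, -0.33787694573402405), 0.0858776792883873)
```

The tablet is centred over the bowl to within 2 mm. I'll lower it 20 mm, settle, do a last check and hand in.

arm_command([
  {"translation": [0,0,0.013],"twist": [0,0,0],"fingers": -0.1},
  {"translation": [0,0,0.027],"twist": [0,0,0],"fingers": -0.1},
  {"translation": [0,0,0.027],"twist": [0,0,0],"fingers": -0.1},
  {"translation": [0,0,0.027],"twist": [0,0,0],"fingers": -0.1},
  {"translation": [0,0,0.027],"twist": [0,0,0],"fingers": -0.1},
])

```text
time: 14.52
eef_pos: [0.4769, -0.3132, 0.126]
tcp_rot: [0.138, 0.99, -0.0, 0.0]
contact_force: [0.7, 0.3, -0.5]
opening: 0.506
finger_force: 20.8
```

arm_command([
  {"translation": [0,0,0],"twist": [0,0,0],"fingers": -0.1},
  {"translation": [0,0,0],"twist": [0,0,0],"fingers": -0.1},
  {"translation": [0,0,0],"twist": [0,0,0],"fingers": -0.1},
  {"translation": [0,0,0],"twist": [0,0,0],"fingers": -0.1},
])

```text
time: 15.02
eef_pos: [0.4767, -0.3129, 0.1256]
tcp_rot: [0.138, 0.99, -0.0, 0.0]
contact_force: [0.4, -0.7, -1.1]
opening: 0.507
finger_force: 20.8
```

```bash
python3 - <<'E'
from h import *
s=get_state();print(s["eef_pos"],np.abs(s["dq"]).max(),s["finger_force"])
t=cam("top");ok=0
for a,c,px in blobs(t,(105,130,60),(125,255,255),20): X=ray2z(t,c,.13);print("blue",a,X.round(4));ok=a>60 and np.hypot(X[0]-.5625,X[1]+.339)<.01
for d in recognise(t,"white_tablet_a")[:4]: print("white",round(d["conf"],2),ray2z(t,d["point"],.026)[:2].round(3))
if ok and s["finger_force"]>15: print(sign_off())
E
```

```text
[ 0.47666632 -0.31294569  0.12562978] 0.0029913121794036936 20.75572371482849
blue 93 [ 0.5637 -0.3384  0.13  ]
white 0.57 [0.571 0.3  ]
white 0.57 [0.588 0.158]
the job is handed in; nothing more can be done
None
```

The job is handed in after about 15 s: the blue tablet is held gently in the tongs (20.8 N hand grip), steady over the middle of the soaking bowl, its underside an estimated 35 mm above the rim; the white tablets and bowl showed no sign of having moved.

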